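Unbolt the seal-carving clamp

TASK

Free the bar of the seal-carving clamp so that the carved stone can come out: loosen the wing nut (anticlockwise) until its spigot clears the raised lips of the slotted lug, stopping before its flange jams up under the keepers, then swing the hinged eyebolt out of the slot and leave it leaning well outward, past 50 degrees. Be gentle: feel whether the bolt is free, never load the brass bar or its lug with more than 25 N, and leave the stones and tools round about where they are.

Things in the scene. Friction and masses are not known exactly. Their poses are not given: they have to be found in the camera images.
- clamp: Seal-carving clamp, fixed to the bench: dark wooden base 200 x 100 x 22 mm. Origin: centre of the base's underside, on the 4 mm bench mat. Its x axis runs along the clamp towards the swing bolt, z up; the bolt stands at x = 75 mm, y = 0. Loose things about it are at most 50 mm high and lie 60 mm or more off its x axis: leave them
- bolt_hinge (a point): Point on the hinge pin of the swing bolt: 75 mm along +x and 34 mm above the clamp's origin. The pin lies along the clamp's y axis; axes as the clamp's
- swing_bolt (a joint): Lean (rad) of the eyebolt (steel, 8 mm thick) about its hinge pin: 0 upright in the slot, grows as its top swings along the clamp's +x, out of the slot; stop at 1.2. Stiff hinge (0.16 N m, a push of about 2 N at the nut): it stays where it is left. While the spigot is not clear of the lips the wings move only 2 to 4 mm before it strikes them
- wing_nut (a joint): Turn (rad) of the wing nut on the bolt: grows anticlockwise seen from above, which loosens it; starts between 2.0 and 2.2, needs 1.1 to 3.6 rad more. Steep thread: the nut climbs 16 mm a turn (2.55 mm a radian) along the bolt; its foot is 98 mm + this climb over the clamp's origin. Turning takes about 0.16 N m; it stays where it is left
- nut_grip (a point): Grip point of the long-necked steel wing nut: on its axis, 50 mm above its foot. x along the wings, z up the bolt. The wings are one upright plate, 52 mm long, 7 thick, 28 to 54 above the foot: pinch it across the thickness. Below are the neck (18 wide, 12 to 30), flange (26 wide, 8 to 12) and spigot (16 wide, 0 to 8). With the TCP here the fingertips are just above the neck, clear of the lug
- clamp_bar: Brass bar over the clamp, 36 mm wide, top 104 mm above this origin (same origin and axes as the clamp). It carries at x = 57 to 85 a 40 mm wide lug: 9.5 mm slot open to +x, two lips 7.5 mm above its seat at the outer end (x = 82.6 to 85), and two keepers, ledges 23 to 27 mm above the seat at x = 77 to 85, |y| over 11. The seat is set 98 to 103.5 mm above the origin (differs, not measured)
- seal_small: Loose seal stone 28 x 28 x 45 mm beside the clamp, origin under its centre; bystander
- knife: Loose engraving knife, 150 mm long, 10 mm thick, origin under its middle, lies along its x; bystander
- paste_jar: Loose ceramic jar, 60 mm wide, 33 mm high, origin under its centre; bystander
- wood_jaw: Loose wooden block 80 x 22 x 30 mm, origin under its centre; bystander
- seal_tall: Loose seal stone 40 x 40 x 95 mm at the side of the bench, origin under its centre; bystander
- seal_cube: Loose seal stone 48 x 48 x 55 mm at the side of the bench, origin under its centre; bystander
- seal_mid: Loose seal stone 36 x 36 x 65 mm at the side of the bench, origin under its centre; bystander
- spigot (a point): Centre of the nut's foot (underside of its spigot), on the bolt's axis; z up the bolt. Upright, the bolt swings out freely when this is 1 to 3 mm above the lip tops: 106.5 to 108.5 mm over the clamp's origin with the lowest lug, up to 112 to 114 with the highest. Lower, it strikes the lips; higher, the flange jams under the keepers. Find it by feel: turn a little, try a soft outward push

How it is judged:
By the outcome, as a careful person would: the job done as asked, in the order asked, and still so for the second after the job is handed in, with the robot touching nothing.
It also fails if it takes over 72 s, if anything falls off the work surface, if the arm or the gripper's body presses on something with over 40 N, if the wrist force passes 120 N, or if a joint passes its speed limit or range.

ROBOT

A 6-joint arm with a two-finger parallel gripper is mounted at the origin on the work surface. World frame = base frame: x ahead of the robot, y to its left, z up, the work surface at z = 0. Lengths are in m, angles in rad, forces in N, time in s.
With the tool pointing down it reaches from about 0.3 to 0.875 m from the base axis. Payload 6.4 kg.
Tool frame: the origin (TCP) lies between the finger pads, 19 mm behind the fingertips; this is the grasp point; z points along the fingers, y is the line along which they close (so a half turn about z gives the same grasp; the last joint's range is limited). The gripper opens to 85 mm and grips with 20 to 120 N. Pads are 22 mm wide; open, the fingers measure 114 mm over their backs; the gripper's body (76 mm by 85 mm) begins 54 mm behind the grasp point. The pads swing forward as they close: fully open they stand 13 mm farther back than shut.
Start: joints at [-1.345, 0.181, 1.607, -0, 1.354, -0.206], TCP at [0.241, -0.522, 0.25] pointing down, gripper open.
Joint ranges: [-2.99, 2.99], [-0.89, 2.07], [0.3, 2.58], [-1.14, 4.28], [0, 2.63], [-3.12, 3.12]. Speed limits (rad/s): [2.57, 2.57, 3.01, 3.14, 3.14, 3.14].

INTERFACE

Orientations are given as a unit quaternion [w, x, y, z].
In Python, from bench import ctrl gives the robot as it stands.
- The arm moves only by the tool jog_arm, never from a script. Its argument "series" is a list that holds one entry, the list of rows, each a list of 7 numbers: the shift along the tool's x, y, z in mm, then the turn, a rotation vector about the tool's x, y, z in rad, then the finger opening in mm, from 0 to 85.4. In form: [[[tx, ty, tz, rx, ry, rz, gripper], ...]]. A call has exactly 10 rows; each row shifts and turns the commanded pose from where the row before left it, along the tool's axes as they then stand; what a row does not reach is not made up. A row lasts 1/10 s, in which the tool goes at most 50 mm and 8.59 degrees, less where a joint would pass 70% of its speed; a pose out of reach is approached as far as the arm can. A call with a gripper value outside its range is refused whole. The fingers move at their own pace and stop on an object; the grip force is fixed at half the most. Time passes only in rows, so rows that do not move let the fingers close, or fill a call up. It gives the time, the measured TCP pose, the force, the opening and the grip force at its end, in the units of the state.
- ctrl.get_obs(): the state, without advancing time (a new reading comes with each control period).
- ctrl.camera(name): name is "side" or "top" or "wrist"; returns a dict with "frame" (384x512x3 uint8, blue, green, red), "z_map" (384x512 float32, m along the optical axis (not along the pixel's ray), 0 where there is no reading), "fx", "fy", "cx", "cy" (pixels), "k1" (the pictures are not rectified: a ray, as slopes to the right and down, at radius r is drawn at 1 + k1 r^2 times it, then the intrinsics apply), "xyz" and "rotation" of the camera in the world. Camera axes: x right, y down, z forward; pixel columns grow to the right and rows downward; lengths in m; the calibration is good to about 2 mm. A picture is of the moment at which its call begins.
- ctrl.hand_in(): hands the job in; it is judged then, once.
The state is a dict: "time_s": time; "q": joint angles; "dq": joint speeds; "joint_efforts": joint torques, N m; "eef_pos": TCP position; "eef_rot": TCP orientation; "wrist_force": force on the tool from outside, world axes, zero at the start; "torque": the same for the moment, N m; "opening": opening from 0.0 (shut) to 1.0 (fully open); "grasp_force": force on a finger pad.
Only numpy, scipy, OpenCV 4.12 (cv2) and the standard library are available. Lean on these libraries where they do the work, as an engineer would, in place of code of your own. Each camera call takes 0.05 s, during which the arm holds its last target. There are 200 camera calls.

## Working session

There is one attempt and no reset: what is moved stays moved. The work goes in short steps, Python scripts to look and compute and a tool call to move; the robot and the scene stay as the last step left them, time stands still between calls to the robot, and variables do not carry over. Pictures are saved under pics/ and viewed, at most 10 in all, crops included, and the job is handed in when it is done.

Besides the shell and the picture viewer there is one more tool, called after "Call:" by a JSON object that holds its "fn" and its "kwargs". jog_arm: Moves the arm, as the interface text tells. Its arguments: {"type":"object","properties":{"series":{"type":"array"}},"required":["series"]}

```bash
mkdir -p pics; cat > h.py <<'E'
import numpy as np, cv2
from scipy.spatial.transform import Rotation as R
from bench import ctrl
def rot(c):
    r=np.array(c["rotation"],float)
    return r if r.shape==(3,3) else R.from_quat(r,scalar_first=True).as_matrix()
def pts(c):
    v,u=np.mgrid[0:384,0:512]
    K=np.array([[c["fx"],0,c["cx"]],[0,c["fy"],c["cy"]],[0,0,1.]])
    p=np.stack([u,v],-1).reshape(-1,1,2).astype(np.float64)
    s=cv2.undistortPoints(p,K,np.array([c["k1"],0,0,0.])).reshape(384,512,2)
    z=c["z_map"]; P=np.dstack([s[...,0]*z,s[...,1]*z,z])
    return P@rot(c).T+np.array(c["xyz"])
E
python3 - <<'E'
from h import *
o=ctrl.get_obs(); print(o)
for n in("top","side"):
    c=ctrl.camera(n); cv2.imwrite(f"pics/{n}0.png",c["frame"]); np.savez(f"{n}0.npz",P=pts(c)); print(n,c["xyz"],c["rotation"],c["fx"],c["k1"])
E
```

```text
{'time_s': 0.0, 'q': array([-1.34529984e+00,  1.81528009e-01,  1.60797981e+00,  5.44549870e-05,
        1.35382727e+00, -2.06306729e-01]), 'dq': array([-0.00058646,  0.0001668 , -0.00034356, -0.00054937,  0.00135075,
       -0.00148378]), 'joint_efforts': array([ 1.57220635e-03, -4.44871330e+01, -3.51331758e+01, -8.70009626e-05,
        9.17992234e-03, -3.47276136e-05]), 'eef_pos': array([ 0.24055332, -0.52170114,  0.24910509]), 'eef_rot': array([-8.71429066e-04,  9.76784531e-01,  2.14222361e-01,  1.82237243e-05]), 'wrist_force': array([ 0.76226813, -0.23306152, -0.07490097]), 'torque': array([-0.02567076, -0.02079778,  0.01000471]), 'grasp_force': 0.0, 'opening': 0.998537949728366}
top [0.31842934 0.0168531  1.42808945] [-0.05786074  0.70473927 -0.70417375  0.06429644] 467.359716541457 -0.12597689042605534
side [0.34274101 0.82409175 0.92926327] [ 0.04653732 -0.12854396  0.91472069 -0.38025884] 416.45359864490933 -0.10545708106448964
```

View pics/top0.png

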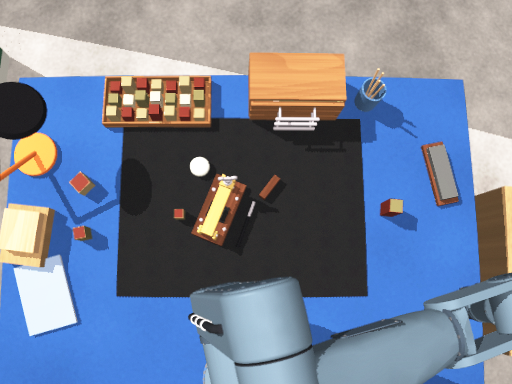

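View pics/side0.png

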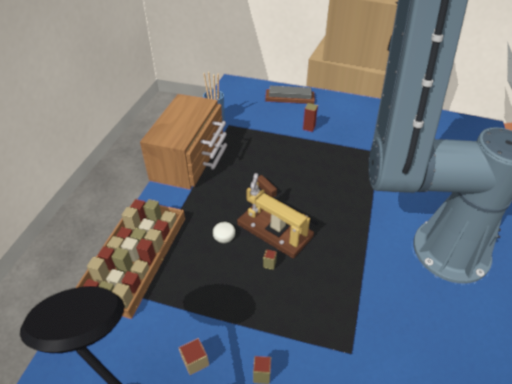

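The top view shows the clamp centred at about (220,209), with the wing nut near (228,180) at its upper end. The side view shows the nut standing at (255,185). Next I measure the clamp.

```bash
python3 - <<'E'
from h import *
for n,(u0,u1,v0,v1) in {"top":(170,275,165,255),"side":(225,330,165,265)}.items():
    P=np.load(n+"0.npz")["P"][v0:v1,u0:u1]; im=cv2.imread(f"pics/{n}0.png")[v0:v1,u0:u1].astype(int)
    b,g,r=im[...,0],im[...,1],im[...,2]; z=P[...,2]
    mat=np.median(z[(r<25)&(g<25)]); print(n,"mat z",mat)
    wood=(r>b+25)&(abs(z-.026)<.007)
    cc=cv2.connectedComponentsWithStats(wood.astype(np.uint8))
    k=1+np.argmax(cc[2][1:,4]); Q=P[cc[1]==k]
    print("wood",len(Q),np.median(Q[:,2]),cv2.minAreaRect((Q[:,:2]*1000).astype(np.float32)))
    bar=(r>b+60)&(g>b+50)&(z>.09)&(z<.12); Q=P[bar]
    print("bar",len(Q),np.median(Q[:,2]),cv2.minAreaRect((Q[:,:2]*1000).astype(np.float32)))
    Q=P[(z>.128)&(z<.22)]; print("nut",len(Q)); print(np.round(Q[np.argsort(-Q[:,2])][:40]*1000).astype(int).tolist())
c=cv2.imread("pics/top0.png")[165:255,170:275]; d=cv2.imread("pics/side0.png")[165:265,225:330]
cv2.imwrite("pics/c0.png",np.hstack([cv2.resize(c,(400,400),interpolation=2),cv2.resize(d,(400,400),interpolation=2)]))
E
```

```text
top mat z 0.012028586354442039
wood 1125 0.025841264037364198 ((502.07562255859375, 72.436279296875), (100.26387023925781, 200.55850219726562), 68.23640441894531)
bar 760 0.10722521625528136 ((496.36395263671875, 78.11911010742188), (54.02018737792969, 170.92532348632812), 70.64466857910156)
nut 96
[[569, 63, 168], [572, 24, 167], [569, 60, 167], [575, 30, 165], [569, 65, 164], [572, 54, 164], [572, 68, 164], [572, 27, 164], [572, 57, 164], [569, 54, 164], [575, 27, 164], [567, 68, 163], [575, 21, 163], [569, 49, 163], [572, 21, 163], [572, 41, 163], [572, 66, 163], [570, 35, 163], [572, 63, 162], [570, 27, 162], [567, 46, 162], [575, 24, 161], [576, 32, 161], [570, 24, 161], [573, 44, 161], [570, 30, 161], [573, 30, 161], [573, 38, 160], [573, 35, 159], [573, 19, 159], [573, 60, 159], [570, 41, 159], [570, 19, 159], [567, 60, 159], [570, 21, 159], [570, 38, 159], [567, 63, 159], [573, 32, 159], [570, 46, 158], [573, 46, 158]]
side mat z 0.008961463056787855
wood 1064 0.025536823387346974 ((503.3283386230469, 75.12515258789062), (99.3207015991211, 199.3778076171875), 68.67356872558594)
bar 810 0.10650398080119478 ((499.12738037109375, 76.71412658691406), (51.31439971923828, 176.84388732910156), 69.46353149414062)
nut 97
[[569, 63, 165], [573, 59, 165], [567, 60, 164], [566, 64, 164], [571, 29, 164], [573, 21, 164], [571, 65, 164], [572, 25, 164], [568, 56, 163], [571, 57, 163], [568, 67, 163], [569, 23, 163], [570, 31, 163], [574, 28, 163], [573, 60, 162], [570, 68, 162], [576, 20, 162], [565, 66, 162], [572, 35, 162], [571, 47, 161], [571, 18, 161], [569, 62, 161], [573, 30, 161], [569, 25, 161], [574, 35, 161], [567, 68, 160], [572, 42, 160], [568, 36, 160], [572, 70, 160], [570, 68, 160], [571, 36, 159], [567, 51, 159], [570, 31, 159], [571, 48, 159], [573, 48, 158], [569, 42, 158], [568, 46, 158], [568, 38, 158], [570, 70, 157], [571, 38, 157]]
```

View pics/c0.png

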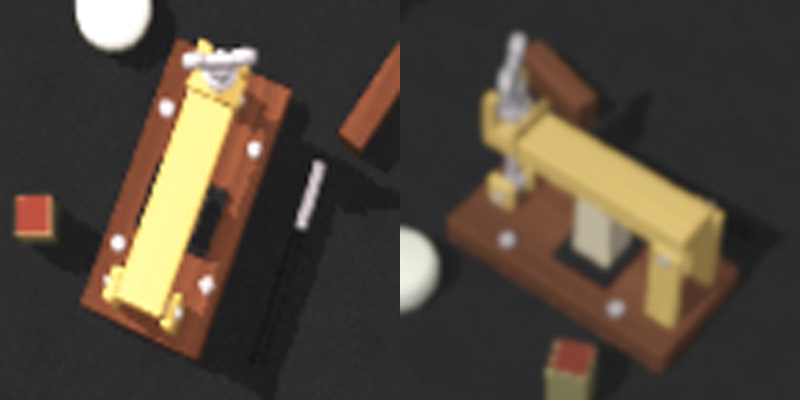

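The crop shows the nut's wings running across the clamp's outer end, from (185,60) to (255,55) in the left half. The bolt axis is at about (0.572, 0.046) and the clamp's x axis at about -21.5°. The wings lie at about 96° in the world. I'll move to hover over the nut, then turn the tool so that q6 has plenty of anticlockwise range.

Call:
{"fn": "jog_arm", "kwargs": {"series": [[[27,-19,0,0,0,0,85],[27,-19,0,0,0,0,85],[27,-19,0,0,0,0,85],[27,-19,0,0,0,0,85],[27,-19,0,0,0,0,85],[27,-19,0,0,0,0,85],[27,-19,0,0,0,0,85],[27,-19,0,0,0,0,85],[27,-19,0,0,0,0,85],[27,-19,0,0,0,0,85]]]}}

```text
time_s: 1.1
eef_pos: [0.4067, -0.2353, 0.2497]
eef_rot: [-0.0, 0.977, 0.214, -0.0]
wrist_force: [0.8, -0.8, 0.2]
opening: 0.993
grasp_force: 0.0
```

Call:
{"fn": "jog_arm", "kwargs": {"series": [[[27,-19,0,0,0,0,85],[27,-19,0,0,0,0,85],[27,-19,0,0,0,0,85],[27,-19,0,0,0,0,85],[27,-19,0,0,0,0,85],[27,-19,0,0,0,0,85],[27,-19,0,0,0,0,85],[27,-19,0,0,0,0,85],[27,-19,0,0,0,0,85],[26,-18,0,0,0,0,85]]]}}

```text
time_s: 2.1
eef_pos: [0.5718, 0.049, 0.2495]
eef_rot: [-0.0, 0.977, 0.214, -0.0]
wrist_force: [0.4, -0.5, 1.5]
opening: 0.995
grasp_force: 0.0
```

Call:
{"fn": "jog_arm", "kwargs": {"series": [[[0,0,0,0,0,0.14,60],[0,0,0,0,0,0.14,60],[0,0,0,0,0,0.14,60],[0,0,0,0,0,0.14,60],[0,0,0,0,0,0.14,60],[0,0,0,0,0,0.14,60],[0,0,0,0,0,0.14,60],[0,0,0,0,0,0.14,60],[0,0,0,0,0,0.14,60],[0,0,0,0,0,0.14,60]]]}}

```text
time_s: 3.1
eef_pos: [0.5713, 0.0476, 0.2494]
eef_rot: [0.0, 0.884, -0.468, -0.0]
wrist_force: [-0.5, 0.3, 0.2]
opening: 0.703
grasp_force: 0.0
```

Call:
{"fn": "jog_arm", "kwargs": {"series": [[[0,0,0,0,0,0.1,60],[0,0,0,0,0,0.1,60],[0,0,0,0,0,0.1,60],[0,0,0,0,0,0.1,60],[0,0,0,0,0,0.1,60],[0,0,0,0,0,0,60],[0,0,0,0,0,0,60],[0,0,0,0,0,0,60],[0,0,0,0,0,0,60],[0,0,0,0,0,0,60]]]}}

```text
time_s: 4.1
eef_pos: [0.5716, 0.0475, 0.25]
eef_rot: [0.0, 0.743, -0.67, -0.0]
wrist_force: [-0.9, -0.2, 0.0]
opening: 0.704
grasp_force: 0.0
```

```bash
python3 - <<'E'
from h import *
o=ctrl.get_obs(); print(o["time_s"],o["q"],o["eef_pos"],o["wrist_force"],o["torque"]); T=R.from_quat(o["eef_rot"],scalar_first=True).as_matrix(); print(T.round(4))
c=ctrl.camera("wrist"); P=pts(c); print(c["xyz"],rot(c).round(3).tolist(),c["fx"])
cv2.imwrite("pics/w1.png",c["frame"]); np.savez("w1.npz",P=P)
z=P[...,2]; m=(z>.152)&(z<.18)&(np.hypot(P[...,0]-.572,P[...,1]-.045)<.035)
Q=P[m]; print(len(Q), np.median(Q[:,2]),np.percentile(Q[:,2],[5,95])); r=cv2.minAreaRect((Q[:,:2]*1000).astype(np.float32)); print(r)
v,u=np.nonzero(m); print("px",u.min(),u.max(),v.min(),v.max())
E
```

```text
4.1 [-1.23863987e-01  1.77569907e-01  1.61076902e+00 -2.66702427e-05
  1.35329410e+00  2.91442256e+00] [0.57156339 0.04754118 0.2499799 ] [-0.85342194 -0.17146454  0.02947353] [ 0.00568643 -0.01381065  0.01446241]
[[ 0.1031 -0.9947 -0.    ]
 [-0.9947 -0.1031 -0.    ]
 [ 0.      0.     -1.    ]]
[ 0.57975749 -0.03167318  0.37364039] [[-0.995, -0.098, -0.032], [-0.103, 0.946, 0.309], [-0.0, 0.31, -0.951]] 281.2146299120836
556 0.1609548504341186 [0.15732221 0.16419243]
((573.1790771484375, 42.25664520263672), (6.9951090812683105, 53.43745422363281), 3.8260788917541504)
px 248 258 167 230
```

View pics/w1.png

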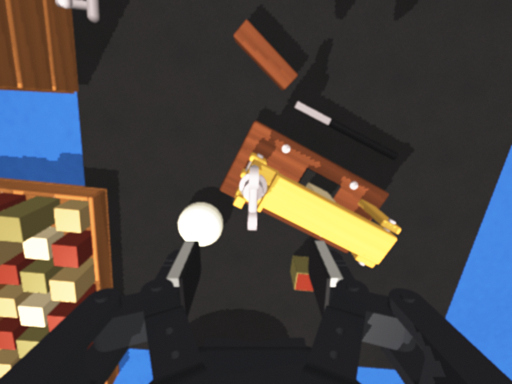

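The wrist view shows the wings at px (248–258, 167–230), about (573, 42) mm, with the top at 164 mm and the line at about 94–96°. The fingers straddle it. I'll come down to just above and look again.

Call:
{"fn": "jog_arm", "kwargs": {"series": [[[3.5,0,0,0,0,0,60],[0,0,10,0,0,0,60],[0,0,10,0,0,0,60],[0,0,10,0,0,0,60],[0,0,10,0,0,0,60],[0,0,10,0,0,0,60],[0,0,5,0,0,0,60],[0,0,0,0,0,0,60],[0,0,0,0,0,0,60],[0,0,0,0,0,0,60]]]}}

```text
time_s: 5.15
eef_pos: [0.5723, 0.044, 0.1956]
eef_rot: [-0.0, 0.742, -0.67, 0.0]
wrist_force: [0.2, -0.1, 1.1]
opening: 0.702
grasp_force: 0.0
```

```bash
python3 - <<'E'
from h import *
o=ctrl.get_obs(); print(o["time_s"],o["eef_pos"],o["wrist_force"],o["torque"]); T=R.from_quat(o["eef_rot"],scalar_first=True).as_matrix()
for n in("wrist","top","side"):
    c=ctrl.camera(n); P=pts(c)
    if n=="wrist": cv2.imwrite("pics/w2.png",c["frame"])
    L=(P-o["eef_pos"])@T; z=P[...,2]
    m=(z>.154)&(z<.172)&(abs(L[...,0])<.032)&(abs(L[...,1])<.015); Q=P[m]*1000
    if len(Q)<20: print(n,len(Q)); continue
    r=cv2.minAreaRect(Q[:,:2].astype(np.float32)); v,u=np.nonzero(m)
    t=z[m]>np.percentile(z[m],60)
    d=np.linalg.svd(Q[:,:2]-Q[:,:2].mean(0),full_matrices=False)[2][0]
    print(n,len(Q),r,"pca",np.degrees(np.arctan2(d[1],d[0]))%180,"mean tool",(L[m].mean(0)*1000).round(1),"top90",np.percentile(z[m],90),u.min(),u.max(),v.min(),v.max())
E
```

```text
5.15 [0.57234939 0.04404089 0.19560467] [ 0.22973198 -0.1062968   1.13198969] [ 0.05759504 -0.02794827  0.01567872]
wrist 900 ((573.2281494140625, 41.64087677001953), (7.013537883758545, 52.311214447021484), 3.950368881225586) pca 93.8750196167117 mean tool [ 4.8 -0.5 34.8] top90 0.163844218218467 247 260 191 270
top 4
side 47 ((570.9241333007812, 43.79448699951172), (7.614236831665039, 52.45926284790039), 4.07391881942749) pca 93.23908083453772 mean tool [-1.3  1.8 35.5] top90 0.16387136734234828 251 257 173 187
```

View pics/w2.png

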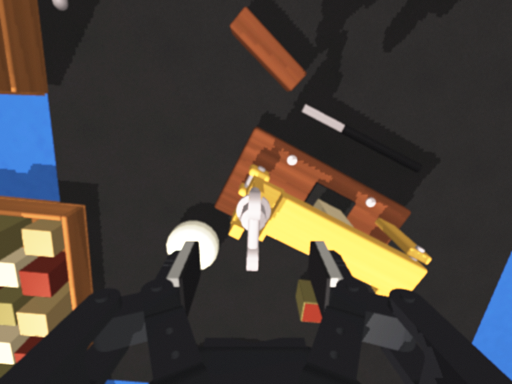

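The wrist view again shows the plate midway between the fingers, at px (247–260, 191–270), on a line at 93.9°. I'll trim the yaw, go down 38 mm, and close.

Call:
{"fn": "jog_arm", "kwargs": {"series": [[[0,-0.4,0,0,0,0.03,60],[0,0,8,0,0,0,50],[0,0,8,0,0,0,40],[0,0,8,0,0,0,30],[0,0,8,0,0,0,30],[0,0,6,0,0,0,24],[0,0,0,0,0,0,20],[0,0,0,0,0,0,17],[0,0,0,0,0,0,15],[0,0,0,0,0,0,14]]]}}

```text
time_s: 6.3
eef_pos: [0.5726, 0.0441, 0.1574]
eef_rot: [-0.0, 0.732, -0.681, 0.0]
wrist_force: [-0.2, -0.1, -0.5]
opening: 0.163
grasp_force: 0.0
```

Call:
{"fn": "jog_arm", "kwargs": {"series": [[[0,0,0,0,0,0,12],[0,0,0,0,0,0,11],[0,0,0,0,0,0,10],[0,0,0,0,0,0,9],[0,0,0,0,0,0,8],[0,0,0,0,0,0,7],[0,0,0,0,0,0,6],[0,0,0,0,0,0,5],[0,0,0,0,0,0,4],[0,0,0,0,0,0,4]]]}}

```text
time_s: 7.3
eef_pos: [0.5726, 0.0441, 0.1572]
eef_rot: [-0.0, 0.732, -0.681, 0.0]
wrist_force: [0.9, 0.4, 1.5]
opening: 0.069
grasp_force: 59.2
```

Gripped at 59 N with almost no side load. Now I'll turn anticlockwise while following the climb.

Call:
{"fn": "jog_arm", "kwargs": {"series": [[[0,0,-0.25,0,0,-0.1,4],[0,0,-0.25,0,0,-0.1,4],[0,0,-0.25,0,0,-0.1,4],[0,0,-0.25,0,0,-0.1,4],[0,0,-0.25,0,0,-0.1,4],[0,0,0,0,0,0,4],[0,0,0,0,0,0,4],[0,0,0,0,0,0,4],[0,0,0,0,0,0,4],[0,0,0,0,0,0,4]]]}}

```text
time_s: 8.3
eef_pos: [0.5722, 0.044, 0.1583]
eef_rot: [0.0, 0.878, -0.479, -0.0]
wrist_force: [-2.1, -0.4, 3.8]
opening: 0.064
grasp_force: 59.7
```

```bash
cat > s.py <<'E'
from h import *
o=ctrl.get_obs(); T=R.from_quat(o["eef_rot"],scalar_first=True).as_matrix()
a=np.radians(-21.6); C=np.array([[np.cos(a),np.sin(a),0],[-np.sin(a),np.cos(a),0],[0,0,1]])
print("t",round(o["time_s"],2),"q6",o["q"][5].round(3),"q",o["q"].round(2)); 
print("F clamp",(C@o["wrist_force"]).round(1),"M",(C@o["torque"]).round(2))
print("wing turn",np.degrees(np.arctan2(T[1,0],T[0,0])).round(1),"tcp clamp-rel",(C@(o["eef_pos"]-[.5726,.0441,.1572])*1000).round(1))
print("clamp +x in tool",(T.T@C[0]).round(3),"rot axis clamp +y in tool",(T.T@C[1]).round(3))
E
python3 s.py
```

```text
t 8.3 q6 2.44 q [-0.13  0.28  1.69 -0.    1.18  2.44]
F clamp [-1.8 -1.1  3.8] M [-0.28  0.2   0.16]
wing turn -57.2 tcp clamp-rel [-0.3 -0.2  1.1]
clamp +x in tool [ 0.813 -0.583 -0.   ] rot axis clamp +y in tool [-0.583 -0.813 -0.   ]
```

Call:
{"fn": "jog_arm", "kwargs": {"series": [[[0,0,-0.25,0,0,-0.1,4],[0,0,-0.25,0,0,-0.1,4],[0,0,-0.25,0,0,-0.1,4],[0,0,-0.25,0,0,-0.1,4],[0,0,-0.25,0,0,-0.1,4],[0,0,-0.25,0,0,-0.1,4],[0,0,-0.25,0,0,-0.1,4],[0,0,0,0,0,0,4],[0,0,0,0,0,0,4],[0,0,0,0,0,0,4]]]}}

```text
time_s: 9.3
eef_pos: [0.572, 0.0433, 0.1601]
eef_rot: [0.001, 0.989, -0.15, -0.0]
wrist_force: [-3.5, -4.3, 4.5]
opening: 0.068
grasp_force: 59.9
```

```bash
python3 s.py
```

```text
t 9.3 q6 1.741 q [-0.13  0.27  1.69 -0.    1.18  1.74]
F clamp [-1.7 -5.3  4.5] M [-0.99  0.33  0.12]
wing turn -17.2 tcp clamp-rel [-0.2 -0.9  2.9]
clamp +x in tool [ 0.997  0.077 -0.   ] rot axis clamp +y in tool [ 0.077 -0.997 -0.002]
```

Call:
{"fn": "jog_arm", "kwargs": {"series": [[[0,1,-0.4,0,0,0,4],[0,0,0,0,0,0,4],[0,0,0,0,0,0,4],[0.7,0,0,0,0,0,4],[0.7,0,0,0,0,0,4],[0.7,0,0,0,0,0,4],[0.7,0,0,0,0,0,4],[0,0,0,0,0,0,4],[0,0,0,0,0,0,4],[0,0,0,0,0,0,4]]]}}

```text
time_s: 10.3
eef_pos: [0.5738, 0.0425, 0.1601]
eef_rot: [0.0, 0.989, -0.149, -0.001]
wrist_force: [-5.1, -2.5, 4.4]
opening: 0.062
grasp_force: 59.8
```

```bash
python3 s.py
```

```text
t 10.3 q6 1.737 q [-0.13  0.28  1.68 -0.    1.18  1.74]
F clamp [-3.8 -4.2  4.4] M [-0.77  1.17  0.08]
wing turn -17.1 tcp clamp-rel [ 1.7 -1.1  2.9]
clamp +x in tool [ 0.997  0.079 -0.002] rot axis clamp +y in tool [ 0.079 -0.997 -0.001]
```

Call:
{"fn": "jog_arm", "kwargs": {"series": [[[0.5,0.3,-0.3,0,0,0,4],[0.5,0,0,0,0,0,4],[0.5,0,0,0,0,0,4],[0.5,0,0,0,0,0,4],[0,0,0,0,0,0,4],[0,0,0,0,0,0,4],[0,0,0,0,0,0,4],[0,0,0,0,0,0,4],[0,0,0,0,0,0,4],[0,0,0,0,0,0,4]]]}}

```text
time_s: 11.3
eef_pos: [0.5746, 0.0421, 0.16]
eef_rot: [-0.0, 0.989, -0.148, -0.003]
wrist_force: [-8.8, -1.4, 5.9]
opening: 0.063
grasp_force: 60.0
```

```bash
python3 s.py
```

```text
t 11.3 q6 1.736 q [-0.13  0.28  1.68  0.    1.19  1.74]
F clamp [-7.7 -4.6  5.9] M [-0.69  1.85  0.06]
wing turn -17.1 tcp clamp-rel [ 2.6 -1.1  2.8]
clamp +x in tool [ 0.997  0.079 -0.005] rot axis clamp +y in tool [ 0.079 -0.997 -0.001]
```

Blocked: 7.7 N and hardly any travel, so it has struck a lip. I'll go back, turn 0.5 more, and probe again.

Call:
{"fn": "jog_arm", "kwargs": {"series": [[[-2.4,1,-0.3,0,0,0,4],[-2.4,0,0,0,0,0,4],[0,0,0,0,0,0,4],[0,0,-0.25,0,0,-0.1,4],[0,0,-0.25,0,0,-0.1,4],[0,0,-0.25,0,0,-0.1,4],[0,0,-0.25,0,0,-0.1,4],[0,0,-0.25,0,0,-0.1,4],[0,0,0,0,0,0,4],[0,0,0,0,0,0,4]]]}}

```text
time_s: 12.3
eef_pos: [0.5717, 0.042, 0.1618]
eef_rot: [-0.0, 0.995, 0.1, 0.0]
wrist_force: [1.2, 1.3, -6.3]
opening: 0.068
grasp_force: 58.5
```

```bash
python3 s.py
```

```text
t 12.3 q6 1.238 q [-0.13  0.27  1.69  0.    1.18  1.24]
F clamp [ 0.6  1.7 -6.3] M [ 0.29 -0.14  0.19]
wing turn 11.4 tcp clamp-rel [-0.1 -2.3  4.6]
clamp +x in tool [ 0.838  0.545 -0.   ] rot axis clamp +y in tool [ 0.545 -0.838  0.   ]
```

Call:
{"fn": "jog_arm", "kwargs": {"series": [[[0,0,0.6,0,0,0,4],[0.67,0.44,0,0,0,0,4],[0.67,0.44,0,0,0,0,4],[0.67,0.44,0,0,0,0,4],[0.67,0.44,0,0,0,0,4],[0.67,0.44,0,0,0,0,4],[0.67,0.44,0,0,0,0,4],[0,0,0,0,0,0,4],[0,0,0,0,0,0,4],[0,0,0,0,0,0,4]]]}}

```text
time_s: 13.3
eef_pos: [0.5747, 0.0408, 0.1615]
eef_rot: [-0.001, 0.995, 0.101, -0.002]
wrist_force: [-7.3, 4.6, 2.0]
opening: 0.069
grasp_force: 59.8
```

```bash
python3 s.py
```

```text
t 13.3 q6 1.233 q [-0.14  0.28  1.68  0.    1.19  1.23]
F clamp [-8.5  1.6  2. ] M [0.26 1.83 0.13]
wing turn 11.6 tcp clamp-rel [ 3.2 -2.3  4.3]
clamp +x in tool [ 0.837  0.547 -0.004] rot axis clamp +y in tool [ 0.547 -0.837 -0.   ]
```

Still blocked (8.5 N at 3.2 mm). I'll go back and turn another 0.5.

Call:
{"fn": "jog_arm", "kwargs": {"series": [[[-2,-1.3,0,0,0,0,4],[-2,-1.3,0,0,0,0,4],[0,0,0,0,0,0,4],[0,0,-0.25,0,0,-0.1,4],[0,0,-0.25,0,0,-0.1,4],[0,0,-0.25,0,0,-0.1,4],[0,0,-0.25,0,0,-0.1,4],[0,0,-0.25,0,0,-0.1,4],[0,0,0,0,0,0,4],[0,0,0,0,0,0,4]]]}}

```text
time_s: 14.3
eef_pos: [0.5722, 0.0414, 0.163]
eef_rot: [0.001, 0.94, 0.342, 0.0]
wrist_force: [1.8, 0.6, -4.9]
opening: 0.064
grasp_force: 58.7
```

```bash
python3 s.py
```

```text
t 14.3 q6 0.738 q [-0.13  0.27  1.69 -0.    1.18  0.74]
F clamp [ 1.5  1.2 -4.9] M [ 0.03 -0.32  0.22]
wing turn 40.1 tcp clamp-rel [ 0.7 -2.6  5.8]
clamp +x in tool [0.475 0.88  0.001] rot axis clamp +y in tool [ 0.88  -0.475 -0.   ]
```

Call:
{"fn": "jog_arm", "kwargs": {"series": [[[0,0,0.3,0,0,0,4],[0.38,0.7,0,0.005,-0.003,0,4],[0.38,0.7,0,0.005,-0.003,0,4],[0.38,0.7,0,0.005,-0.003,0,4],[0.38,0.7,0,0.005,-0.003,0,4],[0.38,0.7,0,0.005,-0.003,0,4],[0.38,0.7,0,0.005,-0.003,0,4],[0,0,0,0,0,0,4],[0,0,0,0,0,0,4],[0,0,0,0,0,0,4]]]}}

```text
time_s: 15.3
eef_pos: [0.5762, 0.0401, 0.1627]
eef_rot: [-0.011, 0.939, 0.344, -0.013]
wrist_force: [-2.4, -0.7, 2.3]
opening: 0.065
grasp_force: 59.6
```

```bash
python3 s.py
```

```text
t 15.3 q6 0.727 q [-0.14  0.3   1.65  0.01  1.23  0.73]
F clamp [-2.  -1.6  2.3] M [-0.33  0.22  0.12]
wing turn 40.2 tcp clamp-rel [ 4.8 -2.4  5.5]
clamp +x in tool [ 0.472  0.881 -0.035] rot axis clamp +y in tool [ 0.881 -0.472 -0.002]
```

Now 4.8 mm of travel at 2 N, which looks free. I'll push 4 mm further to make sure.

Call:
{"fn": "jog_arm", "kwargs": {"series": [[[0.38,0.7,0,0.005,-0.003,0,4],[0.38,0.7,0,0.005,-0.003,0,4],[0.38,0.7,0,0.005,-0.003,0,4],[0.38,0.7,0,0.005,-0.003,0,4],[0.38,0.7,0,0.005,-0.003,0,4],[0,0,0,0,0,0,4],[0,0,0,0,0,0,4],[0,0,0,0,0,0,4],[0,0,0,0,0,0,4],[0,0,0,0,0,0,4]]]}}

```text
time_s: 16.3
eef_pos: [0.5803, 0.0383, 0.1629]
eef_rot: [-0.02, 0.939, 0.344, -0.025]
wrist_force: [-1.1, -2.1, 6.3]
opening: 0.067
grasp_force: 60.1
```

```bash
python3 s.py
```

```text
t 16.3 q6 0.721 q [-0.14  0.32  1.62  0.01  1.26  0.72]
F clamp [-0.2 -2.3  6.3] M [-0.57  0.18  0.12]
wing turn 40.3 tcp clamp-rel [ 9.3 -2.5  5.7]
clamp +x in tool [ 0.471  0.88  -0.063] rot axis clamp +y in tool [ 0.881 -0.473 -0.003]
```

Free: 9.3 mm of travel with almost no resistance. I'll add a small turn for clearance above the lips, then carry on outward along the arc.

Call:
{"fn": "jog_arm", "kwargs": {"series": [[[0,0,-0.6,0,0,-0.06,4],[0,0,-0.15,0,0,-0.06,4],[0,0,-0.15,0,0,-0.06,4],[0,0,-0.15,0,0,-0.06,4],[0,0,0,0,0,0,4],[0,0,0,0,0,0,4],[0,0,0,0,0,0,4],[0,0,0,0,0,0,4],[0,0,0,0,0,0,4],[0,0,0,0,0,0,4]]]}}

```text
time_s: 17.3
eef_pos: [0.5801, 0.0385, 0.1634]
eef_rot: [-0.023, 0.891, 0.453, -0.022]
wrist_force: [2.3, -3.8, 0.8]
opening: 0.065
grasp_force: 59.4
```

```bash
python3 s.py
```

```text
t 17.3 q6 0.481 q [-0.14  0.32  1.62  0.01  1.26  0.48]
F clamp [ 3.5 -2.7  0.8] M [-0.47 -0.57 -0.04]
wing turn 54.0 tcp clamp-rel [ 9.  -2.4  6.2]
clamp +x in tool [ 0.249  0.966 -0.063] rot axis clamp +y in tool [ 0.968 -0.25  -0.003]
```

Call:
{"fn": "jog_arm", "kwargs": {"series": [[[0.63,2.4,0.02,0.019,-0.005,0,4],[0.63,2.4,0.02,0.019,-0.005,0,4],[0.63,2.4,0.02,0.019,-0.005,0,4],[0.63,2.4,0.02,0.019,-0.005,0,4],[0.63,2.4,0.02,0.019,-0.005,0,4],[0.63,2.4,0.02,0.019,-0.005,0,4],[0,0,0,0,0,0,4],[0,0,0,0,0,0,4],[0,0,0,0,0,0,4],[0,0,0,0,0,0,4]]]}}

```text
time_s: 18.3
eef_pos: [0.594, 0.033, 0.1615]
eef_rot: [-0.066, 0.888, 0.452, -0.061]
wrist_force: [2.1, -3.7, 0.3]
opening: 0.063
grasp_force: 59.4
```

```bash
python3 s.py; python3 - <<'E'
from h import *
P=np.load("top0.npz")["P"]; A=P[45:140,235:355].reshape(-1,3)
for lo,hi in((.03,.08),(.08,.13),(.13,.3)):
    Q=A[(A[:,2]>lo)&(A[:,2]<hi)&(A[:,0]>.64)]; print(lo,len(Q),np.percentile(Q,[1,50,99],axis=0).round(3).tolist() if len(Q) else 0)
E
```

```text
t 18.3 q6 0.459 q [-0.16  0.42  1.5   0.04  1.4   0.46]
F clamp [ 3.3 -2.7  0.3] M [-0.62 -0.62  0.08]
wing turn 54.2 tcp clamp-rel [24.  -2.4  4.3]
clamp +x in tool [ 0.245  0.953 -0.18 ] rot axis clamp +y in tool [ 0.968 -0.25  -0.004]
0.03 589 [[0.747, -0.29, 0.032], [0.787, -0.148, 0.047], [0.927, -0.018, 0.079]]
0.08 684 [[0.746, -0.291, 0.081], [0.787, -0.161, 0.1], [0.79, -0.022, 0.13]]
0.13 5411 [[0.75, -0.297, 0.132], [0.858, -0.158, 0.159], [0.946, -0.021, 0.165]]
```

The lean is about 0.19 and everything is light. The cabinet (front at x≈0.75–0.79, 0.165 high) makes a strongly tilted hand risky. So I'll swing gripped to about 0.45, then release and push with a vertical tool.

Call:
{"fn": "jog_arm", "kwargs": {"series": [[[0.82,3.15,0.04,0.025,-0.0065,0,4],[0.82,3.15,0.04,0.025,-0.0065,0,4],[0.82,3.15,0.04,0.025,-0.0065,0,4],[0.82,3.15,0.04,0.025,-0.0065,0,4],[0.82,3.15,0.04,0.025,-0.0065,0,4],[0.82,3.15,0.04,0.025,-0.0065,0,4],[0.82,3.15,0.04,0.025,-0.0065,0,4],[0.82,3.15,0.04,0.025,-0.0065,0,4],[0.82,3.15,0.04,0.025,-0.0065,0,4],[0,0,0,0,0,0,4]]]}}

```text
time_s: 19.3
eef_pos: [0.6203, 0.0226, 0.1525]
eef_rot: [-0.153, 0.872, 0.443, -0.138]
wrist_force: [-0.3, -4.7, 2.5]
opening: 0.064
grasp_force: 59.6
```

```bash
python3 s.py
```

```text
t 19.3 q6 0.433 q [-0.19  0.64  1.24  0.07  1.67  0.43]
F clamp [ 1.5 -4.5  2.5] M [-0.76 -0.14  0.4 ]
wing turn 55.1 tcp clamp-rel [52.3 -2.5 -4.7]
clamp +x in tool [ 0.228  0.886 -0.404] rot axis clamp +y in tool [ 0.968 -0.251 -0.004]
```

Wing plate's faces now point along the swing, so I can loosen the fingers to 40 mm and push with the rear finger at fixed tool tilt.

Call:
{"fn": "jog_arm", "kwargs": {"series": [[[0,0,0,0,0,0,40],[0,0,0,0,0,0,40],[0,0,0,0,0,0,40],[0,0,0,0,0,0,40],[0,0,0,0,0,0,40],[1,3.8,1.2,0,0,0,40],[1,3.8,1.2,0,0,0,40],[1,3.8,1.2,0,0,0,40],[1,3.8,1.2,0,0,0,40],[1,3.8,1.2,0,0,0,40]]]}}

```text
time_s: 20.3
eef_pos: [0.6344, 0.0173, 0.1394]
eef_rot: [-0.153, 0.872, 0.444, -0.138]
wrist_force: [0.7, -0.2, 1.9]
opening: 0.469
grasp_force: 0.7
```

Call:
{"fn": "jog_arm", "kwargs": {"series": [[[1,3.8,1.2,0,0,0,40],[1,3.8,1.2,0,0,0,40],[1,3.8,1.2,0,0,0,40],[1,3.8,1.2,0,0,0,40],[1,3.8,1.2,0,0,0,40],[1,3.8,1.2,0,0,0,40],[0,0,0,0,0,0,40],[0,0,0,0,0,0,40],[0,0,0,0,0,0,40],[0,0,0,0,0,0,40]]]}}

```text
time_s: 21.3
eef_pos: [0.6515, 0.0106, 0.1236]
eef_rot: [-0.153, 0.872, 0.444, -0.138]
wrist_force: [-0.5, 0.0, -0.6]
opening: 0.465
grasp_force: 0.0
```

```bash
python3 s.py; python3 - <<'E'
from h import *
a=[ctrl.camera(n)["frame"] for n in("side","wrist")]
cv2.imwrite("pics/p3.png",np.hstack([cv2.resize(a[0][140:260,210:330],(400,400),interpolation=2),cv2.resize(a[1],(400,400))]))
E
```

```text
t 21.3 q6 0.424 q [-0.2   0.73  1.15  0.07  1.66  0.42]
F clamp [-0.5 -0.2 -0.6] M [-0.   -0.22 -0.01]
wing turn 55.2 tcp clamp-rel [ 85.7  -2.1 -33.6]
clamp +x in tool [ 0.228  0.887 -0.403] rot axis clamp +y in tool [ 0.968 -0.251 -0.004]
```

View pics/p3.png

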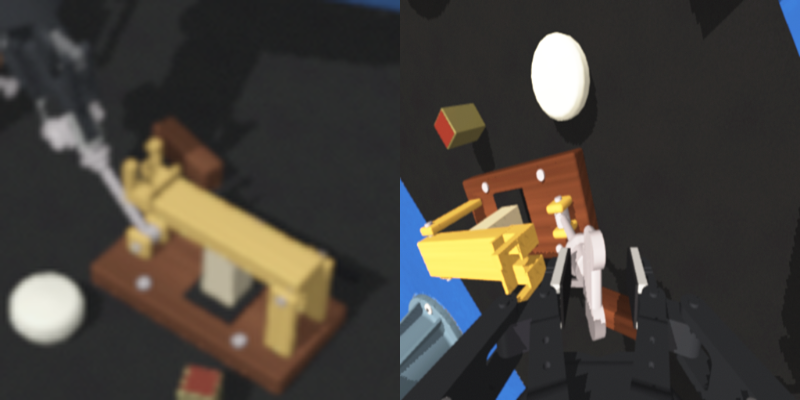

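The view shows the bolt clear of the lug, leaning outward, with the nut between the fingers (right half, about (590,270)). I'll push on.

Call:
{"fn": "jog_arm", "kwargs": {"series": [[[1,3.8,1.2,0,0,0,40],[1,3.8,1.2,0,0,0,40],[1,3.8,1.2,0,0,0,40],[1,3.8,1.2,0,0,0,40],[1,3.8,1.2,0,0,0,40],[1,3.8,1.2,0,0,0,40],[1,3.8,1.2,0,0,0,40],[1,3.8,1.2,0,0,0,40],[1,3.8,1.2,0,0,0,40],[0,0,0,0,0,0,40]]]}}

```text
time_s: 22.4
eef_pos: [0.6779, 0.0001, 0.0988]
eef_rot: [-0.153, 0.872, 0.444, -0.138]
wrist_force: [-0.4, 0.9, -0.2]
opening: 0.47
grasp_force: 0.0
```

```bash
python3 s.py; python3 - <<'E'
from h import *
O=np.array([502.7,73.8,4.]); a=np.radians(-21.6); X=np.array([np.cos(a),np.sin(a),0]);Y=np.array([-np.sin(a),np.cos(a),0])
a=[]
for n in("side","wrist"):
    c=ctrl.camera(n); a.append(c["frame"]); P=pts(c)*1000-O; x=P@X-75; y=P@Y; z=P[...,2]-34
    f=c["frame"].astype(int); grey=(f.max(-1)-f.min(-1)<40)&(f.max(-1)>110)
    m=grey&(abs(y)<30)&(x>20)&(np.hypot(x,z)<140)&(z>5)
    print(n,m.sum(),"lean pct",np.degrees(np.percentile(np.arctan2(x[m],z[m]),[10,25,50,75,90])).round(1))
cv2.imwrite("pics/p4.png",np.hstack([cv2.resize(a[0][140:260,210:330],(400,400),interpolation=2),cv2.resize(a[1],(400,400))]))
E
```

```text
t 22.4 q6 0.419 q [-0.2   0.82  1.07  0.07  1.67  0.42]
F clamp [-0.7  0.7 -0.2] M [-0.01 -0.18 -0.  ]
wing turn 55.1 tcp clamp-rel [114.1  -2.2 -58.4]
clamp +x in tool [ 0.228  0.886 -0.403] rot axis clamp +y in tool [ 0.968 -0.251 -0.004]
side 205 lean pct [54.1 58.6 61.4 64.4 66.1]
wrist 4744 lean pct [57.8 61.  62.9 64.7 65.9]
```

View pics/p4.png

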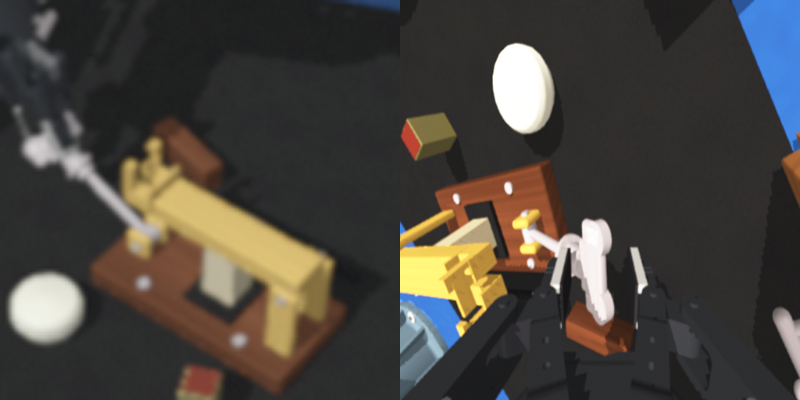

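The bolt leans about 60° and stays put. The nut sits free between the fingers at about (595,265). I'll back off along the tool axis.

Call:
{"fn": "jog_arm", "kwargs": {"series": [[[0,-2,0,0,0,0,40],[0,-2,0,0,0,0,40],[0,0,-8,0,0,0,40],[0,0,-8,0,0,0,40],[0,0,-12,0,0,0,40],[0,0,-15,0,0,0,40],[0,0,-15,0,0,0,40],[0,0,-15,0,0,0,40],[0,0,-15,0,0,0,40],[0,0,-12,0,0,0,40]]]}}

```text
time_s: 23.5
eef_pos: [0.7133, -0.0123, 0.1947]
eef_rot: [-0.152, 0.872, 0.444, -0.137]
wrist_force: [0.8, 0.4, 1.0]
opening: 0.468
grasp_force: 0.0
```

```bash
python3 s.py; python3 - <<'E'
from h import *
O=np.array([502.7,73.8,4.]); a=np.radians(-21.6); X=np.array([np.cos(a),np.sin(a),0]);Y=np.array([-np.sin(a),np.cos(a),0])
a=[]
for n in("side","wrist"):
    c=ctrl.camera(n); a.append(c["frame"]); P=pts(c)*1000-O; x=P@X-75; y=P@Y; z=P[...,2]-34
    f=c["frame"].astype(int); grey=(f.max(-1)-f.min(-1)<40)&(f.max(-1)>110)
    m=grey&(abs(y)<30)&(x>20)&(np.hypot(x,z)<140)&(z>5)
    print(n,m.sum(),"lean pct",np.degrees(np.percentile(np.arctan2(x[m],z[m]),[10,25,50,75,90])).round(1))
cv2.imwrite("pics/p5.png",np.hstack([cv2.resize(a[0][140:260,210:330],(400,400),interpolation=2),cv2.resize(a[1],(400,400))]))
E
```

```text
t 23.5 q6 0.425 q [-0.21  0.81  0.88  0.07  1.86  0.43]
F clamp [0.6 0.7 1. ] M [ 0.02 -0.16  0.01]
wing turn 55.1 tcp clamp-rel [151.6  -0.7  37.5]
clamp +x in tool [ 0.228  0.887 -0.401] rot axis clamp +y in tool [ 0.968 -0.251 -0.004]
side 261 lean pct [57.9 59.8 61.6 63.8 65.1]
wrist 1863 lean pct [59.8 61.  62.6 64.4 65.6]
```

View pics/p5.png

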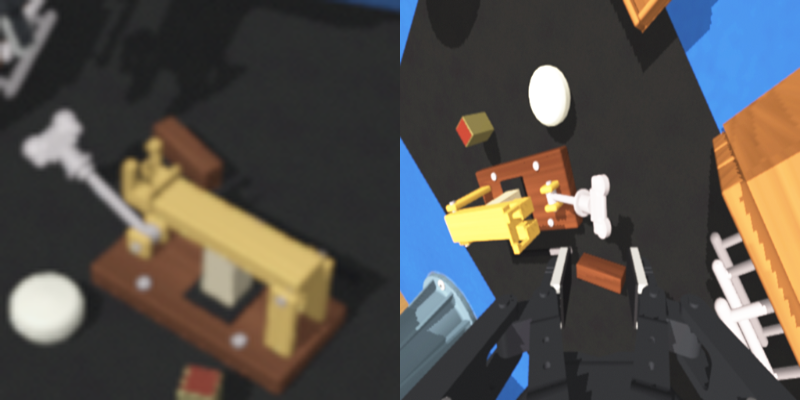

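The bolt stands alone at about 61°, the gripper is clear of it, and the things round about look undisturbed. I'm handing in.

```bash
python3 -c "
from bench import ctrl
print(ctrl.hand_in())"
```

```text
the job is handed in; nothing more can be done
None
```

I loosened the wing nut about 2.4 rad until the bolt swung free, left the eyebolt leaning about 61° outward with the gripper clear, and handed the job in at 23.5 s; the wrist force read at most about 11 N after each move.

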